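Seat the tyre gauge in its checking nest

ROBOT

A 7-joint arm with a two-finger parallel gripper is mounted at the origin on the work surface. World frame = base frame: x ahead of the robot, y to its left, z up, the work surface at z = 0. Lengths are in m, angles in rad, forces in N, time in s.
With the tool pointing down it reaches from about 0.425 to 0.825 m from the base axis. Payload 3.6 kg.
Tool frame: the origin (TCP) lies midway between the tips of the shut fingers; the grasp point (between the pads) lies 19 mm behind it; z points along the fingers, y is the line along which they close (so a half turn about z gives the same grasp; the last joint's range is limited). The gripper opens to 85 mm and grips with 20 to 120 N. Pads are 22 mm wide; open, the fingers measure 114 mm over their backs; the gripper's body (76 mm by 85 mm) begins 54 mm behind the grasp point. The pads swing forward as they close: fully open they stand 13 mm farther back than shut.
Start: joints at [1.185, 0.615, -0.013, 1.423, 0.008, 1.103, -0.04], TCP at [0.229, -0.608, 0.231] pointing down, gripper open.
Joint ranges: [-3.12, 3.12], [-0.3, 2.06], [-1.34, 1.32], [0.26, 2.42], [-1.36, 4.5], [0.01, 1.98], [-2.84, 2.84]. Speed limits (rad/s): [2.79, 2.79, 3.14, 3.14, 3.14, 3.14, 3.14].

INTERFACE

Orientations are given as a unit quaternion [w, x, y, z].
In Python, from bench import r, optics gives the robot as it stands. Calls block until the motion is done:
- r.move_pose(position, orientation): joint-space move of the TCP to a pose.
- r.move_straight(position, rate=0.15, ori=None): straight line of the TCP; ori=None keeps the orientation; rate is the mean speed in m/s.
- r.movej(angles): joint-space move.
- r.set_gripper(opening, grasp_force=None): opening from 0.0 (shut) to 1.0 (fully open); grasp_force is the grip in N (None keeps the last); returns when the fingers have stopped.
- r.wait(seconds).
- r.inverse_kinematics(position, orientation): joint angles nearest the present ones, or None.
- r.get_state(): the state.
- optics.grab_frame(name): name is "scene" or "top" or "wrist"; returns (picture, depth): 480x640x3 uint8, red, green, blue; 480x640 float32, m along the optical axis (not along the pixel's ray), 0 where there is no reading.
- optics.camera_params(name): a dict with "vertical_fov" (degrees; the focal length in pixels is half the picture's height over the tangent of half this angle, whatever the lens; pixels are square), "cx", "cy" (the principal point, pixels), "position" and "orientation" of the camera in the world; the wrist camera has in their place "mount" (4x4, takes a point from camera to tool coordinates, whose origin is the TCP and whose axes are the flange's). Camera axes: x right, y up, looking along -z (the intrinsics and any distortion apply to the point x, -y, -z); pixel columns grow to the right and rows downward; lengths in m; the calibration is good to about 2 mm. A picture is of the moment at which its call begins: read the wrist's pose just before it. camera_params takes no time and is no camera call.
A pose or a line that the arm cannot do raises r.MotionError and nothing moves.
- r.finish_job(): hands the job in; it is judged then, once.
Trained networks look in the newest picture that a camera, given by its name, has taken for a name from the list of things; names that differ only in an ending like _2 or _b are one class to them, and where a whole thing is asked for, a point or a joint stands for the part that bears it (a point fixed in the world has none). Each returns a list of dicts, best first, with "score" (0 to 1); they miss things now and then, are a little off and sometimes report something else, mostly with a low value. They report only what shows in the picture. A call takes as long as a camera call.
- optics.search_frame(query, camera): "box" ([left, top, right, bottom] in pixels, round what is visible of it).
- optics.masks_of(query, camera): "region" (480x640 bool, what is visible of it) and "box" ([left, top, right, bottom] in pixels, round what is visible of it).
The state is a dict: "t": time; "q": joint angles; "joint_vel": joint speeds; "joint_torque": joint torques, N m; "tool_pos": TCP position; "eef_rot": TCP orientation; "force": force on the tool from outside, world axes, zero at the start; "ft_torque": the same for the moment, N m; "width": opening from 0.0 (shut) to 1.0 (fully open); "gripper_force": force on a finger pad.
Only numpy, scipy, OpenCV 4.12 (cv2) and the standard library are available. Lean on these libraries where they do the work, as an engineer would, in place of code of your own. Each camera call takes 0.05 s, during which the arm holds its last target. There are 200 camera calls.

TASK

Stand the round yellow tyre gauge, dial up, on the plate of the checking nest between the red-handled keeper and the two ball-ended screws, and let go of it. Then slide the keeper up to nudge the gauge gently home until it is lightly nipped at three points, against both ball screws and the keeper's sprung ball nose; never press it hard, about a kilogram's weight on any of the balls is too much. Leave the keeper there, holding the gauge by itself, and leave everything else on the shelf where it is.

Things in the scene. Friction and masses are not known exactly. Their poses are not given: they have to be found in the camera images.
- gauge: Round yellow plastic head of a dial tyre pressure gauge: a plain upright cylinder 54 mm in diameter and 36 mm tall, 0.2 kg, white dial with red needle on top. Origin at the centre of its underside, z up out of the dial. Starts standing on the shelf, dial up.
- nest: Fixed nest: polished grey plate 185 (x) x 136 (y) x 12 mm, top 12 mm above the shelf, x -135 to +50. Origin: plate underside, at the mid place of the seated gauge's centre; +x from keeper to ball screws, z up. Seated, the gauge's centre is within 8 mm in x and 5 mm in y of the origin, as the screws are set: not measured, feel for it. 12 mm strips beside the keeper (x -132 to -64, |y| 17 to 25).
- bay (a point): Point on top of the nest plate (12 mm above the shelf) in the middle of the free bay, 18 mm towards the keeper from the nest's origin. A gauge stood with its underside's centre within 4 mm of here touches neither the ball screws nor the keeper as it starts. Axes as the nest's.
- post_left: Blue block (18 x 24 mm, top 44 mm up) at the nest's left (+y). Origin: plate underside, below the mid place of its ball, 33 mm from the nest's origin at +60 degrees from +x; own +x outward along the screw; block 15-33, screw head to 53 mm out. Ball 12 mm across, centre 28 mm up, set up to 4 mm in or out of the mid place along the screw: NOT measured nor in this pose. Does not yield.
- post_right: The same on the right (-y of the nest, at -60 degrees), with a setting of its own.
- keeper: Sliding keeper with red handle tab. Origin: middle of the tab's rear (-x) face, but at shelf height; axes as the nest's. Tab 10 mm thick (x), 26 wide (y), 39 to 66 mm above the shelf: push its rear face to +x. Its block, 46 (x) x 32 (y) mm, top 39 mm up, reaches 13 mm behind the tab's rear. Slides at about 7 N along the nest's x, stays where left, also against up to 7 N on its nose.
- keeper_travel (a point): A fixed mark on the nest at shelf height: the place of the keeper's origin when fully drawn back (110 mm to -x of the nest's origin). The keeper starts 0 to 6 mm ahead of it and can go 60 mm ahead. With all screws at their mid places its nose touches the seated gauge 35 mm ahead of the mark; as set it may be up to 13 mm more or less: feel for it.
- nose_mid (a point): Mid place of the centre of the keeper's nose ball (28 mm above the shelf, on the nest's centre line); moves with the keeper. The ball is 12 mm in diameter and springs back at 6 N per mm (no preload, 8 mm at most). It sits on a brass screw set anywhere within 5 mm forward or back of this mid place along x: NOT measured, not in this pose.
- scraper: Bystander: white hard-silicone ice scraper, about 230 x 95 x 18 mm, lying flat.
- wrench: Bystander: chrome socket wrench (ratchet), 225 mm long, 22 mm thick, lying along its x.
- jar: Bystander: clear acrylic screw-top jar with black lid, 72 mm in diameter, 100 mm tall.
- socket_a: Bystander: chrome socket with blue ring, 26 mm in diameter, 40 mm tall, standing.
- socket_b: Bystander: chrome socket with blue ring, 30 mm in diameter, 45 mm tall, standing.
- tin: Bystander: round green tin, 64 mm in diameter, 45 mm tall.
- driver: Bystander: screwdriver with orange handle, about 200 mm long, lying along its x.

How it is judged:
On the way, in this order (a step that is already met when the one before it is completed fails the run):
1. the gauge stands upright on the nest plate, let go, within reach of the keeper (z of gauge in the frame of nest between 0.01 and 0.0145 m and angle between gauge's own z axis and vertical below 0.06 rad and contact force between gauge and the fingers below 0.05 N and x of gauge in the frame of nest between -0.045 and 0.012 m and y of gauge in the frame of nest between -0.02 and 0.02 m), for 0.2 s.
2. the keeper has nudged the gauge home: both ball screws and the nose press on it (contact force between gauge and post_left above 1 N and contact force between gauge and post_right above 1 N and contact force between gauge and keeper above 1.5 N), for 0.2 s.
At the end, for the whole second after the job is handed in: The gauge stands upright (within 0.06 rad) on the nest plate, at rest and let go, pressed by each ball screw with more than 1 N and by the keeper (its nose) with more than 1.5 N (all of step 2 and z of gauge in the frame of nest between 0.01 and 0.0145 m and angle between gauge's own z axis and vertical below 0.06 rad and linear speed of gauge below 0.01 m/s); the robot touches nothing.
It fails at once if the gauge is pressed against a ball screw or the nose with more than 12 N (contact force between gauge and post_left above 12 N or contact force between gauge and post_right above 12 N or contact force between gauge and keeper above 12 N).
It fails at once if another loose thing on the shelf is moved by more than 15 mm (distance of any of scraper, wrench, jar, socket_a, socket_b, tin, driver from where it was at the start of the episode above 0.015 m).
It also fails if it takes over 70 s, if anything falls off the work surface, if the arm or the gripper's body presses on something with over 40 N, if the wrist force passes 120 N, or if a joint passes its speed limit or range.

## Working session

There is one attempt and no reset: what is moved stays moved. The work goes in short steps, each a Python script; the robot and the scene stay as the last script left them, time stands still between calls to the robot, and variables do not carry over. Pictures are saved under pics/ and viewed, at most 10 in all, crops included, and the job is handed in when it is done.

```bash
ls; mkdir -p pics; cat > h.py <<'E'
import numpy as np, cv2
from scipy.spatial.transform import Rotation as R
from bench import r, optics
def rot(q): return R.from_quat([q[1],q[2],q[3],q[0]])
def quat(Rm):
    q=Rm.as_quat(); return [q[3],q[0],q[1],q[2]]
def camT(name,st=None):
    p=optics.camera_params(name)
    f=240/np.tan(np.radians(p['vertical_fov'])/2)
    T=np.eye(4)
    if 'mount' in p:
        B=np.eye(4);B[:3,:3]=rot(st['eef_rot']).as_matrix();B[:3,3]=st['tool_pos'];T=B@np.array(p['mount'])
    else:
        T[:3,:3]=rot(p['orientation']).as_matrix();T[:3,3]=p['position']
    return p,f,T
def cloud(name,d,st=None):
    p,f,T=camT(name,st)
    v,u=np.mgrid[:480,:640]
    dist=p.get('distortion',None)
    x=(u-p['cx'])/f;y=(v-p['cy'])/f
    P=np.stack([x*d,-y*d,-d],-1)@T[:3,:3].T+T[:3,3]
    P[d==0]=np.nan
    return P
def save(n,im): cv2.imwrite('pics/'+n,im[:,:,::-1])
E
python3 - <<'E'
from h import *
for n in ['scene','top','wrist']:
    print(n,optics.camera_params(n))
ims=[]
st=r.get_state(); print(st)
for n in ['scene','top']:
    im,d=optics.grab_frame(n); save(n+'1.png',im); np.savez('/tmp/'+n,im=im,d=d)
    P=cloud(n,d)
    for q in ['gauge','nest','keeper','post_left','post_right','scraper','wrench','jar','socket_a','tin','driver']:
        for m in optics.masks_of(q,n)[:3]:
            if m['score']<.3: continue
            X=P[m['region']]; X=X[~np.isnan(X[:,0])]
            if len(X): print(n,q,round(m['score'],2),np.round(m['box']),np.round(np.median(X,0),3),np.round(np.percentile(X,3,axis=0),3),np.round(np.percentile(X,97,axis=0),3))
E
```

```text
pics
scene {'vertical_fov': 47.70240242165189, 'cx': 317.6188323252824, 'cy': 239.81260358018042, 'position': array([1.07163783, 0.80581436, 0.64378838]), 'orientation': array([0.22486621, 0.11572239, 0.47153679, 0.84480564])}
top {'vertical_fov': 57.41841803079703, 'cx': 322.2568987534824, 'cy': 249.6092537393952, 'position': array([ 0.48363154, -0.05066584,  1.2488367 ]), 'orientation': array([ 0.70688113,  0.0482531 , -0.0333535 , -0.70489591])}
wrist {'vertical_fov': 59.13382118087178, 'cx': 318.34029909999634, 'cy': 233.81063346088223, 'mount': array([[ 2.14564845e-03,  9.47046562e-01,  3.21089093e-01,
         8.36930806e-02],
       [ 9.99997646e-01, -2.13584583e-03, -3.82753421e-04,
        -4.26125101e-04],
       [ 3.23311490e-04,  3.21089159e-01, -9.47048915e-01,
        -1.42629332e-01],
       [ 0.00000000e+00,  0.00000000e+00,  0.00000000e+00,
         1.00000000e+00]])}
{'t': 0.0, 'q': array([ 1.18452534,  0.6159272 , -0.01261707,  1.42494674,  0.00808355,
        1.10337469, -0.04037135]), 'joint_vel': array([ 8.26109316e-04, -2.32164590e-03, -1.23366632e-03, -4.21726
[... 3142 characters left out ...]
 [472. 230. 489. 307.] [ 0.572 -0.458  0.015] [ 0.471 -0.478  0.   ] [ 0.68  -0.443  0.022]
top jar 0.78 [411. 205. 443. 235.] [ 0.697 -0.303  0.096] [ 0.67  -0.336  0.014] [ 0.731 -0.276  0.101]
top socket_a 0.64 [372. 217. 385. 229.] [ 0.696 -0.182  0.042] [ 0.684 -0.197  0.001] [ 0.712 -0.169  0.047]
top socket_a 0.6 [338. 219. 345. 227.] [ 0.696 -0.08   0.038] [ 0.688 -0.088  0.019] [ 0.707 -0.069  0.043]
top tin 0.97 [184. 198. 211. 224.] [0.732 0.331 0.043] [0.704 0.304 0.009] [0.763 0.364 0.048]
top tin 0.73 [274. 162. 306. 241.] [0.729 0.064 0.008] [0.665 0.029 0.   ] [0.876 0.106 0.022]
top driver 0.91 [179. 287. 186. 334.] [0.458 0.368 0.022] [0.408 0.359 0.002] [0.506 0.383 0.028]
```

```bash
cat >> h.py <<'E'
def down(a): return quat(R.from_euler('z',a)*R.from_euler('x',np.pi))
def look(c,a,z,tag):
    ux=np.array([np.cos(a),np.sin(a)])
    off=-(0.084-0.339*(z+0.143-0.02))
    r.move_pose([*(np.array(c)+off*ux),z],down(a)); r.wait(0.2)
    st=r.get_state(); im,d=optics.grab_frame('wrist'); save(tag+'.png',im)
    P=cloud('wrist',d,st); np.savez('/tmp/'+tag,im=im,d=d,P=P)
    return im,P
E
python3 - <<'E'
from h import *
a=-0.22
for c,tag,z in [((0.595,-0.175),'wg',0.22),((0.56,0.11),'wn',0.22)]:
    im,P=look(c,a,z,tag)
    print(r.get_state()['t'],r.get_state()['q'])
    for q in (['gauge'] if tag=='wg' else ['nest','keeper','post_left','post_right']):
        for m in optics.masks_of(q,'wrist')[:2]:
            X=P[m['region']]; X=X[~np.isnan(X[:,0])]
            if len(X): print(q,round(m['score'],2),np.round(m['box']),np.round(np.median(X,0),4),np.round(np.percentile(X,3,axis=0),3),np.round(np.percentile(X,97,axis=0),3))
            if q=='gauge':
                T=X[(X[:,2]>.032)]; c2,rr=cv2.minEnclosingCircle(T[:,:2].astype(np.float32)); print(c2,rr)
E
```

```text
3.5417 [ 0.21036087  0.62896677  0.07095292  1.43281552 -0.047036    1.08145678
 -1.50205752]
gauge 0.78 [286. 192. 354. 266.] [ 0.6027 -0.1783  0.0367] [ 0.576 -0.201  0.011] [ 0.624 -0.155  0.038]
(0.5980750322341919, -0.17751996219158173) 0.027148982509970665
gauge 0.74 [149. 115. 194. 150.] [ 0.7026 -0.0855  0.0396] [ 0.691 -0.093  0.005] [ 0.714 -0.07   0.042]
(0.7024780511856079, -0.08050187677145004) 0.013193714432418346
4.95 [-0.24811269  0.54717509  0.06775539  1.59200681 -0.04103667  1.0037639
 -1.9617187 ]
nest 0.57 [221. 124. 428. 330.] [0.5673 0.1027 0.0122] [0.474 0.035 0.011] [0.646 0.17  0.045]
keeper 0.6 [308. 262. 349. 333.] [0.5076 0.1125 0.0386] [0.491 0.098 0.019] [0.532 0.128 0.067]
post_left 0.69 [223. 131. 290. 177.] [0.6362 0.1388 0.0416] [0.618 0.121 0.022] [0.654 0.16  0.045]
post_right 0.6 [354. 128. 421. 176.] [0.6178 0.0426 0.0378] [0.605 0.017 0.012] [0.629 0.066 0.045]
post_right 0.36 [264.   0. 393. 108.] [0.7013 0.0704 0.0077] [0.666 0.029 0.004] [0.736 0.109 0.01 ]
```

View pics/wn.png

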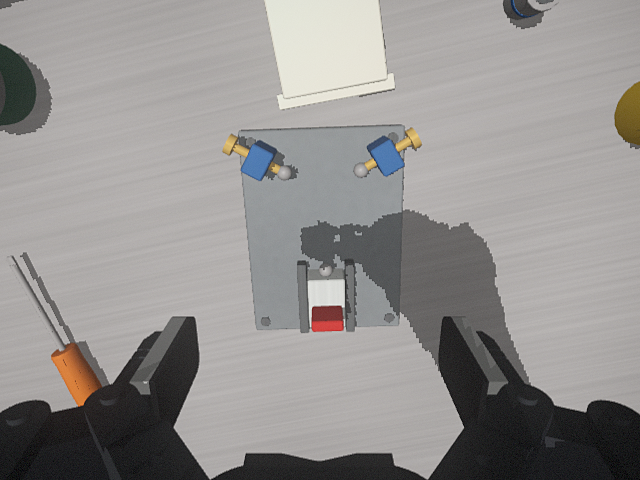

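View pics/wg.png

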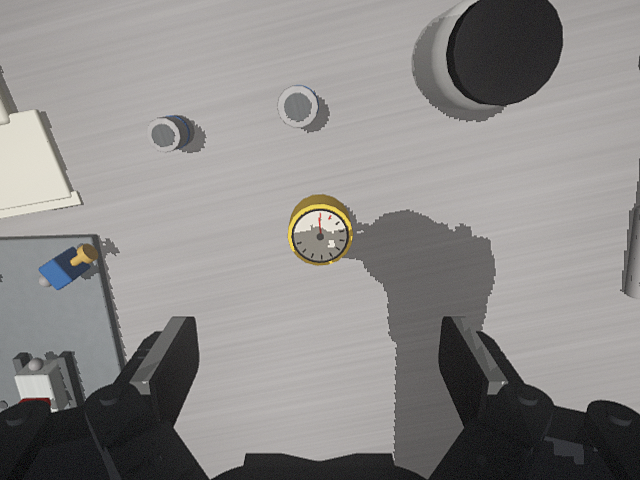

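The nest picture shows the plate at (238–405, 125–331), the balls at (285,173) and (360,170), the keeper tab at (327,320) and its nose at (325,270). In the other picture the gauge is at (320,232), with clear space around it. Next I fit the plate rectangle.

```bash
python3 - <<'E'
from h import *
def ana(P,tag):
    # plate
    M=(abs(P[...,2]-.012)<.004)&(abs(P[...,0]-.56)<.14)&(abs(P[...,1]-.105)<.11)
    n,l,s,_=cv2.connectedComponentsWithStats(M.astype(np.uint8)); k=1+np.argmax(s[1:,4])
    X=P[l==k]; (c,sz,ang)=cv2.minAreaRect(X[:,:2].astype(np.float32)*1000); print(tag,'plate',c,sz,ang,np.median(X[:,2]))
    # red tab top, block, balls
    return X
d=np.load('/tmp/wn.npz'); P=d['P']; im=d['im'].astype(int)
ana(P,'wrist')
t=np.load('/tmp/top.npz'); Pt=cloud('top',t['d']); ana(Pt,'top')
for PP,I in ((P,im),(Pt,t['im'].astype(int))):
    red=(I[...,0]>150)&(I[...,1]<70)&(I[...,2]<70)&(PP[...,2]>.055)&(PP[...,0]<.6)&(PP[...,1]>0)
    blue=(I[...,2]>120)&(I[...,0]<100)&(PP[...,2]>.041)&(PP[...,1]>-.02)&(PP[...,1]<.2)
    print('red',PP[red].mean(0),cv2.minAreaRect(PP[red][:,:2].astype(np.float32)*1000))
    for s in (PP[...,1]>.09,PP[...,1]<.09):
        B=PP[blue&s]; print('blue',B.mean(0),len(B),cv2.minAreaRect(B[:,:2].astype(np.float32)*1000))
for u,v in ((325,268),(285,172),(360,170)): print(P[v-3:v+4,u-3:u+4].reshape(-1,3)[np.nanargmax(P[v-3:v+4,u-3:u+4,2])])
E
```

```text
wrist plate (554.8054809570312, 104.52857971191406) (136.31625366210938, 184.99716186523438) 79.36941528320312 0.011941289170962044
top plate (553.0430908203125, 104.51564025878906) (136.181640625, 184.69171142578125) 79.06352233886719 0.010916104222367884
red [0.49849864 0.11587106 0.06626363] ((498.4334716796875, 115.4357681274414), (24.02469825744629, 9.49277400970459), 77.95348358154297)
blue [0.63384172 0.13979152 0.0438624 ] 704 ((633.5309448242188, 140.04795837402344), (17.304365158081055, 23.552616119384766), 47.93613052368164)
blue [0.61562501 0.04322259 0.0438172 ] 711 ((615.2291259765625, 43.046607971191406), (23.59579086303711, 17.340063095092773), 19.022403717041016)
red [0.4958873  0.1172447  0.06530022] ((496.17364501953125, 116.6131591796875), (13.888862609863281, 2.7315585613250732), 89.64225006103516)
blue [nan nan nan] 0 ((0.0, 0.0), (0.0, 0.0), 0.0)
blue [nan nan nan] 0 ((0.0, 0.0), (0.0, 0.0), 0.0)
[0.53137349 0.10932304 0.03448264]
[0.62004522 0.12335476 0.03526592]
[0.60898809 0.06362506 0.03516122]<stdin>:17: RuntimeWarning: Mean of empty slice.
  ret = um.true_divide(
```

```bash
cat >> h.py <<'E'
YAW=np.radians(-10.75); C,S=np.cos(YAW),np.sin(YAW)
N0=np.array([.5966,.0966])
def nw(x,y,z): return [N0[0]+C*x-S*y, N0[1]+S*x+C*y, z]
def wn(p): d=np.array(p[:2])-N0; return [C*d[0]+S*d[1],-S*d[0]+C*d[1],p[2]]
Q=down(YAW)
E
python3 - <<'E'
from h import *
g=[.598,-.1775]
r.move_pose([*g,.12],Q)
r.move_straight([*g,.003],rate=.12)
s=r.get_state(); print(s['tool_pos'],s['force'])
r.set_gripper(0.3,25)
s=r.get_state(); print(s['width'],s['gripper_force'],s['force'],s['tool_pos'],s['t'])
r.move_straight([*g,.10],rate=.12); r.wait(.2)
s=r.get_state(); print(s['width'],s['gripper_force'],s['force'],s['t'])
im,d=optics.grab_frame('wrist'); save('held.png',im)
im2,d=optics.grab_frame('scene'); save('held2.png',im2[120:340,200:460])
E
```

```text
[ 0.59877252 -0.17770629  0.00384743] [-0.45049742 -0.10381685 -0.43619868]
0.6262633516969264 26.875904202461243 [-0.29067145  0.14719553  4.72933608] [ 0.59847461 -0.17772056  0.00386013] 7.8167
0.6240612373887775 26.634475886821747 [-0.38113407  0.21864368 -2.17918396] 8.975
```

View pics/held2.png

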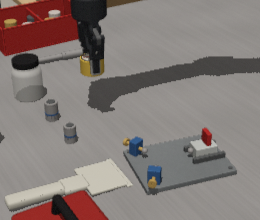

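The gauge is held upright between the pads at about (92,62) in the crop, and the nest is clear. I'll place it now.

```bash
python3 - <<'E'
from h import *
x=-.011
r.move_pose(nw(x,0,.11),Q)
r.move_straight(nw(x,0,.03),rate=.1)
z=.018
while z>.013:
    r.move_straight(nw(x,0,z),rate=.04)
    s=r.get_state(); print(z,s['force'],wn(s['tool_pos']))
    if s['force'][2]>-.5: break
    z-=.001
r.set_gripper(.82,20)
s=r.get_state(); print(s['width'],s['force'],s['gripper_force'],s['t'])
r.move_straight(nw(x,0,.14),rate=.15)
im,P=look(nw(-.03,0,0)[:2],YAW,.22,'placed')
for m in optics.masks_of('gauge','wrist')[:1]:
    X=P[m['region']]; T=X[X[:,2]>.040]; c,rr=cv2.minEnclosingCircle(T[:,:2].astype(np.float32)); print('gauge',m['score'],wn([*c,np.median(T[:,2])]),rr,'t',r.get_state()['t'])
E
```

```text
0.018 [-0.47336724 -0.33699789 -1.86203096] [np.float64(-0.011199877043538612), np.float64(-3.4758844761016965e-05), np.float64(0.017727741075106065)]
0.016999999999999998 [-0.41326166 -0.10366295 -1.55843037] [np.float64(-0.010954031129172124), np.float64(1.654904334800339e-05), np.float64(0.017056154639333687)]
0.015999999999999997 [-0.13664821 -0.35711433 -2.49005005] [np.float64(-0.011016716086802887), np.float64(-1.061160302205785e-05), np.float64(0.015971585610390658)]
0.014999999999999996 [-1.56977637  0.23290668  4.68401807] [np.float64(-0.010793979595087749), np.float64(9.095528663642573e-05), np.float64(0.01582806548708274)]
0.8182812096666325 [-0.03956618  0.34615498 -0.10708144] 0.0 12.6083
gauge 0.61 [np.float64(-0.01077703136861233), np.float64(0.0008536582161446514), np.float64(0.04893568049869412)] 0.02705213986337185 t 14.3083
```

View pics/placed.png

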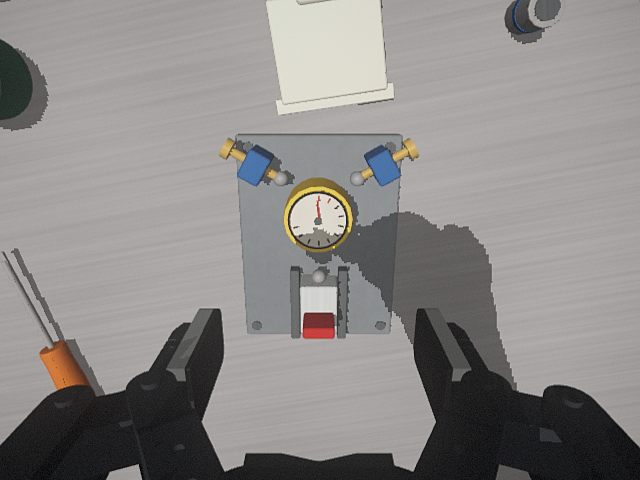

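The gauge stands at nest (-10.8, 0.9) mm, with its top at 48.9 mm as expected, and touches nothing. Now the keeper: fast over the safe part of the travel, then small steps with force feedback.

```bash
cat >> h.py <<'E'
def F(n=6):
    a=[]
    for _ in range(n):
        s=r.get_state(); a.append([C*s['force'][0]+S*s['force'][1],-S*s['force'][0]+C*s['force'][1],s['force'][2],wn(s['tool_pos'])[0]*1000]); r.wait(.02)
    return np.round(np.mean(a,0),2)
E
python3 - <<'E'
from h import *
r.set_gripper(0.0,20)
r.move_pose(nw(-.13,0,.10),Q)
r.move_straight(nw(-.13,0,.049),rate=.08); r.wait(.2)
print('free',F(),r.get_state()['t'])
x=-.122; c0=None
while x<-.105:
    r.move_straight(nw(x,0,.049),rate=.03); f=F(3); 
    if f[0]<-3: c0=f[3]; break
    x+=.001
print('contact',x,f)
for k in range(3):
    x+=.008; r.move_straight(nw(x,0,.049),rate=.02); f=F(3); print(round(x*1000,1),f,f[3]-c0,r.get_state()['t'])
E
```

```text
free [ 7.0000e-02  1.1000e-01 -2.0000e-01 -1.2971e+02] 16.8
contact -0.11599999999999999 [  -3.24    0.52    2.49 -117.21]
-108.0 [-6.5600e+00 -2.0000e-02  4.2700e+00 -1.1062e+02] 6.589999999999989 19.6667
-100.0 [  -5.92    0.39    3.16 -102.68] 14.529999999999987 20.2667
-92.0 [ -6.3    0.4    4.37 -94.69] 22.519999999999996 20.8667
```

```bash
python3 - <<'E'
from h import *
x=-.092; base=[]
for k in range(60):
    x+=.001 if x<-.085 else .0004
    r.move_straight(nw(x,0,.049),rate=.02); f=F(4); print(round(x*1000,1),f,round(r.get_state()['t'],1))
    if -f[0]>10.6: break
    if r.get_state()['t']>45: break
E
```

```text
-91.0 [ -6.62   0.27   4.47 -93.96] 21.2
-90.0 [ -6.56  -0.1    4.83 -93.21] 21.5
-89.0 [ -7.02  -0.2    4.59 -92.36] 21.8
-88.0 [-6.990e+00 -4.000e-02  4.520e+00 -9.141e+01] 22.1
-87.0 [ -7.39  -0.27   4.28 -90.41] 22.4
-86.0 [ -7.65   0.39   4.71 -89.44] 22.8
-85.0 [ -6.94   0.21   5.08 -88.42] 23.1
-84.6 [ -7.53  -0.24   4.4  -88.13] 23.4
-84.2 [ -7.75   0.12   4.58 -87.77] 23.7
-83.8 [ -6.96   0.62   5.11 -87.37] 24.0
-83.4 [-7.460e+00  6.000e-02  4.730e+00 -8.697e+01] 24.4
-83.0 [ -7.52   0.3    5.   -86.57] 24.7
-82.6 [ -7.04   0.13   5.02 -86.16] 25.0
-82.2 [-7.240e+00  4.000e-02  4.790e+00 -8.576e+01] 25.3
-81.8 [ -7.27   0.22   4.79 -85.36] 25.6
-81.4 [-7.680e+00 -6.000e-02  4.940e+00 -8.497e+01] 25.9
-81.0 [ -7.48   0.29   5.14 -84.55] 26.2
-80.6 [ -6.96   0.16   4.64 -84.16] 26.6
-80.2 [ -7.    -0.36   5.11 -83.75] 26.9
-79.8 [-7.490e+00 -3.000e-02  4.730e+00 -8.335e+01] 27.2
-79.4 [-7.330e+00  8.000e-02  4.770e+00 -8.296e+01] 27.5
-79.0 [ -7.27   0.12   4.74 -82.56] 27.8
-78.6 [ -7.8    0.44   4.97 -82.14] 28.1
-78.2 [-7.600e+00 -8.000e-02  5.050e+00 -8.176e+01] 28.5
-77.
[... 188 characters left out ...]
-79.75] 30.1
-75.8 [ -7.13   0.21   5.11 -79.37] 30.4
-75.4 [ -7.46  -0.17   4.97 -79.06] 30.7
-75.0 [-7.170e+00 -5.000e-02  5.300e+00 -7.871e+01] 31.0
-74.6 [ -7.64  -0.17   5.05 -78.33] 31.3
-74.2 [-7.670e+00 -5.000e-02  5.010e+00 -7.791e+01] 31.6
-73.8 [ -7.66   0.27   5.06 -77.5 ] 31.9
-73.4 [ -7.9    0.3    5.34 -77.21] 32.3
-73.0 [ -7.98   0.32   5.54 -77.03] 32.6
-72.6 [ -8.53  -0.24   6.22 -76.85] 32.9
-72.2 [ -9.06   0.18   6.25 -76.66] 33.2
-71.8 [ -9.25   0.08   7.   -76.51] 33.5
-71.4 [ -9.98  -0.21   7.25 -76.37] 33.9
-71.0 [ -9.94   0.49   7.4  -76.23] 34.2
-70.6 [-10.07  -0.12   7.51 -76.05] 34.5
-70.2 [-10.3    0.27   7.8  -75.96] 34.8
-69.8 [-10.77   0.15   8.32 -75.8 ] 35.1
```

Contact shows as a rise from about 7.4 to 10.8 N, roughly 3.5 N on the nose. I'll add a little margin and back off straight along -x.

```bash
python3 - <<'E'
from h import *
x=-.0698
for k in range(8):
    x+=.0004
    r.move_straight(nw(x,0,.049),rate=.02); f=F(4); print(round(x*1000,1),f,round(r.get_state()['t'],1))
    if -f[0]>12.0: break
r.move_straight(nw(x-.012,0,.049),rate=.02); print(F(4))
r.move_straight(nw(-.11,0,.052),rate=.05)
r.move_straight(nw(-.11,0,.14),rate=.12)
im,P=look(nw(-.03,0,0)[:2],YAW,.22,'end')
st=r.get_state(); print('t',st['t'],F(4))
for m in optics.masks_of('gauge','wrist')[:1]:
    X=P[m['region']]; T=X[X[:,2]>.040]; c,rr=cv2.minEnclosingCircle(T[:,:2].astype(np.float32)); print('gauge',m['score'],wn([*c,np.median(T[:,2])]),rr)
save('endc.png',cv2.resize(im[110:350,200:440],(600,600)))
for u0,v0,n in ((285,173,'L'),(360,170,'R')): pass
E
```

```text
-69.4 [-11.11  -0.31   8.68 -75.68] 35.4
-69.0 [-11.69   0.13   8.76 -75.55] 35.8
-68.6 [-12.35  -0.16   9.38 -75.39] 36.1
[  0.26  -0.16   0.   -79.94]
t 39.3667 [0.51 0.05 0.32 0.65]
gauge 0.78 [np.float64(0.0059786927816335616), np.float64(4.775472930211122e-05), np.float64(0.048928299780261836)] 0.027129311114549637
```

View pics/endc.png

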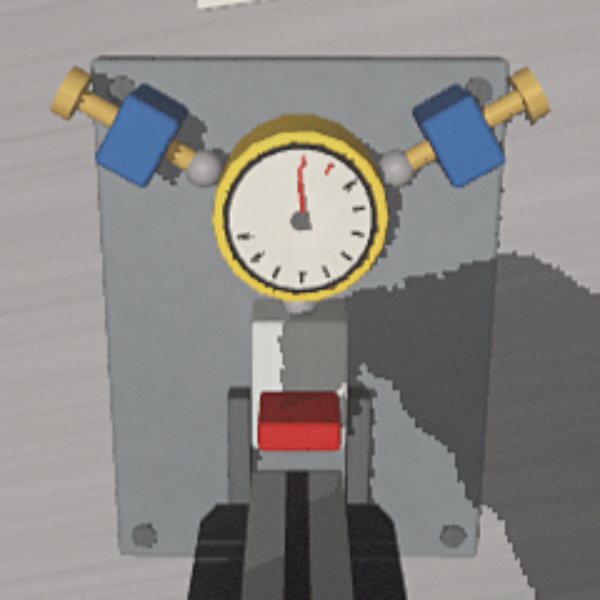

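The picture shows the gauge upright at (300,220), touching both balls at (205,168) and (397,168) and the nose at (300,305). The gripper is clear, so I'm handing in.

```bash
python3 -c "
from h import *
print(r.finish_job())"
```

```text
the job is handed in; nothing more can be done
None
```

I've handed the job in. The gauge stands dial up on the nest plate, touching both ball screws and the keeper's nose in the last picture, with an estimated nose force of 4–5 N; nothing else was touched, it took about 40 s, and the verdict was not shown.

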